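# Top up the tilted sensor tube

## Robot

A 6-joint arm with a two-finger parallel gripper is mounted at the origin on a cart in front of the work surface, level with it; the furniture and walls round the work are solid. World frame = base frame: x ahead of the robot, y to its left, z up, the work surface at z = 0. Lengths are in mm, angles in rad, forces in N, time in s.
With the tool pointing down it reaches from about 400 to 925 mm from the base axis. Payload 12.5 kg.
Tool frame: the origin (TCP) lies on the mounting face of the last link; the fingertips stand 190 mm ahead of it and the grasp point (between the pads) lies 171 mm ahead of it; z points along the fingers, y is the line along which they close (so a half turn about z gives the same grasp; the last joint's range is limited). The gripper opens to 95 mm and grips with 3 to 60 N. Pads are 20 mm wide; open, the fingers measure 119 mm over their backs; the gripper's body (75 mm by 180 mm) begins 59 mm behind the grasp point.
Start: joints at [1.212, 0.491, 1.559, -0, 1.092, -0.106], TCP at [156.298, 605.141, 404.761] pointing down, gripper open.
Joint ranges: [-3.1, 3.1], [-0.84, 2.19], [0.05, 2.79], [-1.13, 4.28], [0.06, 2.93], [-2.69, 2.69]. Speed limits (rad/s): [2.22, 2.22, 2.79, 3.14, 3.14, 3.14].

## Interface

Orientations are given as [roll, pitch, yaw] about the fixed x, y, z axes, in that order (R = Rz(yaw) Ry(pitch) Rx(roll)).
In Python, from cell import env gives the robot as it stands.
- The arm moves only by the tool carry_out, never from a script. Its argument "series" is a list of rows, each a list of 5 numbers: the shift along the tool's x, y, z in m, then the turn about the tool's z in degrees, then the opening, from 0 (shut) to 1 (fully open). A call has 1 to 20 rows; each row is the pose to reach, as a shift and turn from the pose commanded when the call began, along the tool's axes at that moment; what a row does not reach only later rows make up. A row lasts 1/8 s, in which the tool goes at most 62.5 mm and 10.7 degrees, less where a joint would pass 70% of its speed; a pose out of reach is approached as far as the arm can. A call with a gripper value outside its range is refused whole. The fingers move at their own pace and stop on an object; the grip force is fixed at half the most. Time passes only in rows, so rows that repeat a pose let the fingers close. It gives the time, the measured TCP pose, the force, the opening and the grip force at its end, in the units of the state.
- env.state(): the state, without advancing time (a new reading comes with each control period).
- env.read_camera(name): name is "scene" or "top" or "wrist"; returns (picture, depth): 400x640x3 uint8, red, green, blue; 400x640 float32, mm along the optical axis (not along the pixel's ray), 0 where there is no reading.
- env.get_calibration(name): a dict with "intrinsics" (3x3 intrinsics, pixels), "cam_to_world" (4x4, takes a point from camera to world coordinates); the wrist camera has in their place "T_tool_cam" (4x4, takes a point from camera to tool coordinates, whose origin is the TCP and whose axes are the flange's). Camera axes: x right, y up, looking along -z (the intrinsics and any distortion apply to the point x, -y, -z); pixel columns grow to the right and rows downward; lengths in mm; the calibration is good to about 2 mm. A picture is of the moment at which its call begins: read the wrist's pose just before it. get_calibration takes no time and is no camera call.
- env.job_done(): hands the job in; it is judged then, once.
The state is a dict: "t": time; "joints": joint angles; "qvel": joint speeds; "tau": joint torques, N m; "eef_pos": TCP position; "tcp_rot": TCP orientation; "ft_force": force on the tool from outside, world axes, zero at the start; "moment": the same for the moment, N m; "opening": opening from 0.0 (shut) to 1.0 (fully open); "grip_force": force on a finger pad.
Only numpy, scipy, OpenCV 4.12 (cv2) and the standard library are available. Lean on these libraries where they do the work, as an engineer would, in place of code of your own. Each camera call takes 0.05 s, during which the arm holds its last target. There are 200 camera calls.

## Task

Two sensors already wait in the tilted rail tube. Pick up the remaining sensor of the same kind (the narrow one with one rounded and one square end) and put it in the open trough at the high end, rounded nose pointing downhill like the others, so that it slides down into the tube until it rests against them. Leave the sensor with the round disc foot where it stands.

Things in the scene. Friction and masses are not known exactly. Their poses are not given: they have to be found in the camera images.
- sensor_grip (a point): sensor to load: foot 44 long (x) by 34 wide (y) by 12 high, rounded nose, square tail; on it a grey block 30 (x) by 24 (y), top 46 above the underside; lens at the nose, brass plug at the tail. 80 g. Point: middle of the block, 34 above the underside, 20 ahead of the tail end; +x to the nose, z up. Grip the block across y, fingertips at most 20 below the point (the foot is wider).
- rail_load (a point): point on the floor of the fixed rail's open trough (high end), mid-width, 74 above the worktop. +x level, pointing downhill (floor falls 15 deg), z up. Slippery; 58 wide inside, walls 14 high, straight from 57 uphill to 35 downhill of here, then narrowing to the clear tube (38 wide, 56 high inside, mouth 75 downhill, not loadable from above). A sensor let go here slides in.
- rail_seat (a point): inside the tube: where the sensor's point lies when its foot is on the sloping floor and its nose against the second sensor already there (within 3 mm). Axes as at rail_load.
- round_grip (a point): bystander, not to be moved: like sensor with the same grey block (30 by 24, top 46 high) on a round disc foot 62 across and 12 high, too wide for the tube. Point: middle of its block, 34 above the worktop; +x to its lens.
There are look-alikes about, which are no part of the job. Leave any black or pink look-alike of the part that bears sensor_grip alone.

How it is judged:
By the outcome, as a careful person would: the job done as asked, in the order asked, and still so for the second after the job is handed in, with the robot touching nothing.
It also fails if it takes over 32 s, if anything falls off the work surface, if the arm or the gripper's body presses on something with over 40 N, if the wrist force passes 120 N, or if a joint passes its speed limit or range.

## Working session

There is one attempt and no reset: what is moved stays moved. The work goes in short steps, Python scripts to look and compute and a tool call to move; the robot and the scene stay as the last step left them, time stands still between calls to the robot, and variables do not carry over. Pictures are saved under pics/ and viewed, at most 10 in all, crops included, and the job is handed in when it is done.

Besides the shell and the picture viewer there is one more tool, called after "Request:" as name([rows], argument=value, ...), one row to a line, values as JSON. carry_out: Moves the arm, as the interface text tells. Its arguments: {"type":"object","properties":{"series":{"type":"array","items":{"type":"array","items":{"type":"number"}}}},"required":["series"]}

```bash
mkdir -p pics; cat > h.py <<'E'
import numpy as np, cv2
from scipy.spatial.transform import Rotation as R
from cell import env
def grab(n,tag):
    s=env.state(); p,d=env.read_camera(n); c=env.get_calibration(n)
    if n=='wrist':
        T=np.eye(4);T[:3,:3]=R.from_euler('xyz',s['tcp_rot']).as_matrix();T[:3,3]=s['eef_pos'];T=T@np.array(c['T_tool_cam'])
    else: T=np.array(c['cam_to_world'])
    np.savez('pics/'+tag,p=p,d=d,T=T,K=c['intrinsics']); cv2.imwrite(f'pics/{tag}.png',p[:,:,::-1]); return s
def cloud(tag):
    z=np.load(f'pics/{tag}.npz');K=z['K'];d=z['d'];v,u=np.mgrid[:400,:640]
    c=np.stack([(u-K[0,2])/K[0,0]*d,-(v-K[1,2])/K[1,1]*d,-d],-1)
    W=c@z['T'][:3,:3].T+z['T'][:3,3]; W[d<=0]=np.nan; return z['p'],W
E
python3 - <<'E'
from h import *
for n in('scene','top','wrist'): s=grab(n,n+'0')
print(s); print({k:v for k,v in env.get_calibration('wrist').items()})
print(env.get_calibration('top'))
cv2.imwrite('pics/c0.png',np.vstack([cv2.resize(np.hstack([cv2.imread('pics/scene0.png'),cv2.imread('pics/wrist0.png')]),(800,250)),np.zeros((1,800,3),np.uint8)]))
E
```

```text
{'t': 0.1, 'joints': array([ 1.21237513e+00,  4.91498740e-01,  1.55936596e+00, -1.87658390e-05,
        1.09168109e+00, -1.05574568e-01]), 'qvel': array([-0.00165303,  0.000255  , -0.00154644,  0.00113582,  0.00124598,
        0.0001341 ]), 'tau': array([ 3.22117521e-03, -6.13624692e+01, -2.58605468e+01,  6.93704537e-02,
        4.70011239e-02, -9.57608836e-05]), 'eef_pos': array([156.30811007, 605.11959587, 404.22819274]), 'tcp_rot': array([-3.14064307e+00, -8.38881087e-05,  2.88875464e+00]), 'ft_force': array([0.20265839, 1.02873955, 0.00539278]), 'moment': array([-0.01675785,  0.00835978,  0.02753774]), 'grip_force': 0.0, 'opening': 1.0013084604981384}
{'intrinsics': array([[324.44801237,   0.        , 315.9870917 ],
       [  0.        , 324.44801237, 196.99515701],
       [  0.        ,   0.        ,   1.        ]]), 'T_tool_cam': array([[-9.00897088e-04,  9.70926362e-01,  2.39376666e-01,
         6.66935686e+01],
       [ 9.99999521e-01,  9.66176242e-04, -1.55359032e-04,
         4.83284730e-01],
       [-3.82122227e-04,  2.39376412e-01, -9.70926767e-01,
         2.14566349e+01],
       [ 0.00000000e+00,  0.00000000e+00,  0.00000000e+00,
         1.00000000e+00]])}
{'intrinsics': array([[505.19902069,   0.        , 320.40026805],
       [  0.        , 505.19902069, 198.98975671],
       [  0.        ,   0.        ,   1.        ]]), 'cam_to_world': array([[ 2.49823660e-01,  8.95233307e-01, -3.68978948e-01,
         2.04662379e+01],
       [-9.68289115e-01,  2.31792655e-01, -9.32113488e-02,
        -1.78082498e+02],
       [ 2.08070617e-03,  3.80564699e-01,  9.24751956e-01,
         1.46834646e+03],
       [ 0.00000000e+00,  0.00000000e+00,  0.00000000e+00,
         1.00000000e+00]])}
```

View pics/top0.png

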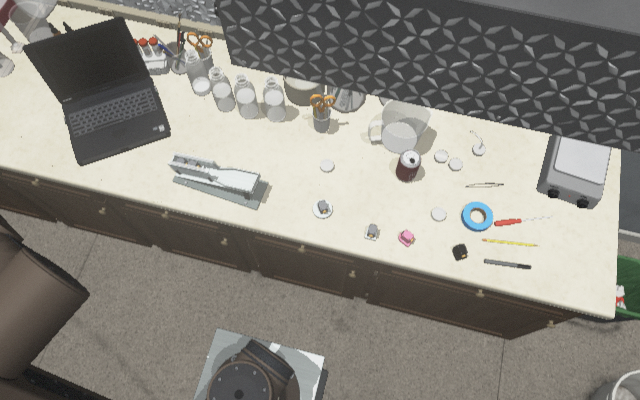

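View pics/scene0.png

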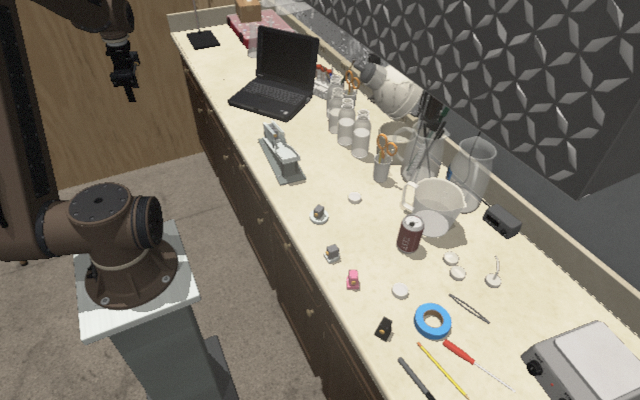

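The top view shows the rail at about (170–265, 155–205), the disc-foot sensor at (323,208), the target sensor at (372,231), the pink one at (406,237) and the black one at (460,252). I'll enlarge the rail and the target.

```bash
python3 - <<'E'
from h import *
a=cv2.imread('pics/top0.png');b=cv2.imread('pics/scene0.png')
f=lambda i,x,y,w,h,s:cv2.resize(i[y:y+h,x:x+w],None,fx=s,fy=s,interpolation=cv2.INTER_CUBIC)
A=f(a,160,140,120,75,6.5)[:300*2][:300]
o=np.vstack([np.hstack([cv2.resize(f(a,160,145,120,70,1),(400,233),interpolation=2),cv2.resize(f(b,245,115,80,75,1),(400,233),interpolation=2)]),
 np.hstack([cv2.resize(f(a,350,215,48,32,1),(400,267),interpolation=2),cv2.resize(f(b,300,200,75,50,1),(400,267),interpolation=2)])])
cv2.imwrite('pics/c1.png',o)
for t,pts in(('top0',[(323,205),(372,228),(406,235),(180,160),(195,168),(220,176),(235,178),(250,180),(257,195),(245,202)]),('scene0',[(319,211),(333,250),(275,140),(285,160),(290,168)])):
    p,W=cloud(t)
    for u,v in pts: print(t,u,v,W[v,u].round(0))
E
```

```text
top0 323 205 [570. -48.  49.]
top0 372 228 [ 537. -207.   44.]
top0 406 235 [ 539. -309.   48.]
top0 180 160 [597. 417.  67.]
top0 195 168 [571. 351.  95.]
top0 220 176 [579. 281.  60.]
top0 235 178 [581. 232.  69.]
top0 250 180 [579. 182.  84.]
top0 257 195 [566. 165.   9.]
top0 245 202 [532. 192.  16.]
scene0 319 211 [567. -60.  43.]
scene0 333 250 [ 531. -220.   46.]
scene0 275 140 [585. 347.  46.]
scene0 285 160 [548. 160.  97.]
scene0 290 168 [587. 212.   8.]
```

View pics/c1.png

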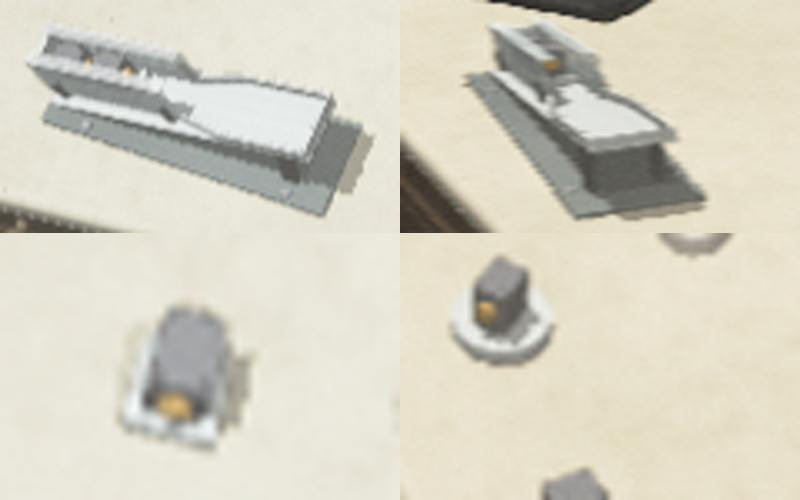

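View pics/wrist0.png

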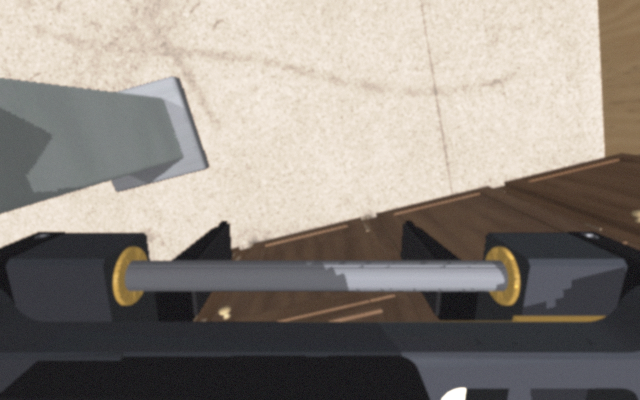

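Both tube sensors and their brass plugs show. The rail's high, open end is on the robot's right, at y≈165, and downhill is roughly +y. The target's plug faces the robot, so its nose points roughly +x.

```bash
python3 - <<'E'
from h import *
for t in('top0','scene0'):
    p,W=cloud(t)
    for n,c in(('tgt',(537,-210)),('round',(568,-54))):
        m=(np.hypot(W[...,0]-c[0],W[...,1]-c[1])<45)
        for lo,hi in((38,60),(5,60)):
            q=W[m&(W[...,2]>lo)&(W[...,2]<hi)];print(t,n,len(q),np.median(q[:,2]).round(1),cv2.minAreaRect(q[:,:2].astype(np.float32)))
    g=(W[...,0]>480)&(W[...,0]<680)&(W[...,1]>100)&(W[...,1]<460)
    q=W[g&(W[...,2]>3)&(W[...,2]<18)];print('plate',cv2.minAreaRect(q[:,:2].astype(np.float32)))
    q=W[g&(W[...,2]>40)&(W[...,2]<130)];print('rail',cv2.minAreaRect(q[:,:2].astype(np.float32)))
E
```

```text
top0 tgt 81 45.4 ((534.8462524414062, -207.33462524414062), (22.99685287475586, 38.143489837646484), 89.08517456054688)
top0 tgt 199 22.0 ((538.7064208984375, -209.38134765625), (79.92579650878906, 85.34149932861328), 41.86259078979492)
top0 round 82 46.0 ((570.0531005859375, -46.4108772277832), (36.386295318603516, 24.467363357543945), 33.275630950927734)
top0 round 324 14.4 ((566.605224609375, -51.5885124206543), (82.85259246826172, 80.36412811279297), 71.70420837402344)
plate ((580.1297607421875, 280.08984375), (199.57635498046875, 359.6529541015625), 0.06959348171949387)
rail ((583.8837890625, 303.5198974609375), (293.279052734375, 68.1028060913086), 84.97760009765625)
scene0 tgt 80 45.1 ((531.037109375, -210.57151794433594), (24.705785751342773, 29.762073516845703), 83.97721862792969)
scene0 tgt 213 31.8 ((542.6827392578125, -213.2647705078125), (33.0777587890625, 65.3294448852539), 82.68135833740234)
scene0 round 69 44.2 ((567.9259033203125, -48.777042388916016), (33.882171630859375, 24.083494186401367), 34.916866302490234)
scene0 round 256 13.8 ((568.37548828125, -51.24223709106445), (51.13119125366211, 58.63753128051758), 62.41375732421875)
plate ((581.1438598632812, 279.53289794921875), (350.7298583984375, 196.72186279296875), 89.84830474853516)
rail ((578.5515747070312, 299.8796081542969), (294.2221374511719, 63.993255615234375), 85.75359344482422)
```

Request:
carry_out([
  [-0.515,-0.337,0,80,1],
  [-0.515,-0.337,0,80,1],
  [-0.515,-0.337,0,80,1],
  [-0.515,-0.337,0,80,1],
  [-0.515,-0.337,0,80,1],
  [-0.515,-0.337,0,80,1],
  [-0.515,-0.337,0,80,1],
  [-0.515,-0.337,0,80,1],
  [-0.515,-0.337,0,80,1],
  [-0.515,-0.337,0,80,1],
  [-0.515,-0.337,0,80,1],
  [-0.515,-0.337,0,80,1],
  [-0.515,-0.337,0,80,1],
  [-0.515,-0.337,0,80,1],
  [-0.515,-0.337,0,80,1],
])

```text
t: 2.02
eef_pos: [570.3, 150.6, 404.9]
tcp_rot: [3.141, -0.0, 1.493]
ft_force: [-0.2, -0.8, -0.2]
opening: 0.995
grip_force: 0.0
```

```bash
python3 - <<'E'
from h import *
s=grab('wrist','w1');print(s['t'],s['eef_pos'],np.degrees(s['tcp_rot']),s['qvel'].round(3))
E
```

```text
2.025 [570.31264952 150.60148243 404.9140543 ] [ 1.79988625e+02 -6.19013812e-03  8.55684172e+01] [-0.003  0.003 -0.001  0.001 -0.001 -0.001]
```

View pics/w1.png

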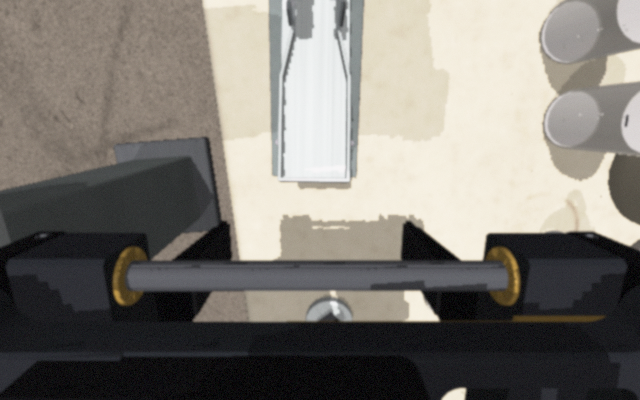

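The wrist view shows the trough's uphill end at row 180 (cols 281–350), with the taper starting near row 75. I'll convert these to world coordinates, then move over the target.

```bash
python3 - <<'E'
from h import *
p,W=cloud('w1')
for r in(177,170,155,140,120,100,85,75,60):
    row=W[r,270:362]; hi=np.where(row[:,2]>50)[0]; fl=W[r,300:332]
    print(r,hi[0]+270,hi[-1]+270,'L',row[hi[0]].round(1),'R',row[hi[-1]].round(1),'floor',np.nanmedian(fl,0).round(1))
print([W[r,315].round(0) for r in range(178,190,2)])
g=(W[...,2]>55)&(W[...,1]<260)&(W[...,0]<640)&(W[...,0]>500)
q=W[g];print(cv2.minAreaRect(q[:,:2].astype(np.float32)))
F=W[85:172,290:340].reshape(-1,3);F=F[~np.isnan(F[:,0])];A=np.c_[F[:,:2],np.ones(len(F))];k=np.linalg.lstsq(A,F[:,2],rcond=None)[0];print('plane',k,np.degrees(np.arctan2(-k[1],-k[0])),np.degrees(np.arctan(np.hypot(*k[:2]))))
E
```

```text
177 277 348 L [537.3 168.9  99.2] R [600.2 164.1  99.6] floor [571.3 165.1  93. ]
170 277 348 L [537.7 174.9  97.6] R [600.6 170.2  98.9] floor [571.7 170.3  84.9]
155 278 349 L [539.7 187.9  95.3] R [602.6 182.9  94.6] floor [572.7 183.7  81.4]
140 278 349 L [540.6 200.7  90.9] R [603.5 195.8  91.6] floor [573.3 197.2  77.8]
120 278 349 L [541.9 217.9  86.5] R [604.9 213.   87. ] floor [575.2 215.2  72.8]
100 278 349 L [543.4 235.1  83.3] R [606.3 230.2  82.5] floor [576.6 233.2  68.1]
85 279 349 L [545.1 248.1  78.4] R [607.3 243.1  79.8] floor [577.7 246.8  64.3]
75 279 349 L [545.8 256.7  76. ] R [608.1 251.8  76.5] floor [578.4 255.9  61.8]
60 281 348 L [547.3 272.   58.1] R [609.8 267.2  57.8] floor [579.5 269.5  58.2]
[array([571., 166., 102.]), array([571., 164., 100.]), array([569., 142.,  -1.]), array([569., 140.,  -1.]), array([568., 137.,  -2.]), array([568., 135.,  -0.])]
((570.039306640625, 191.63494873046875), (136.75045776367188, 140.00836181640625), 89.80500030517578)
plane [-2.40111208e-02 -2.66256876e-01  1.44025714e+02] 84.84698908466852 14.967287257358166
```

Request:
carry_out([
  [-0.36,0.0,0,88,1],
  [-0.36,0.0,0,88,1],
  [-0.36,0.0,0,88,1],
  [-0.36,0.0,0,88,1],
  [-0.36,0.0,0,88,1],
  [-0.36,0.06,0,88,1],
  [-0.36,0.06,0,88,1],
  [-0.36,0.06,0,88,1],
  [-0.36,0.06,0,88,1],
  [-0.36,0.06,0,88,1],
  [-0.36,0.06,0,88,1],
  [-0.36,0.06,0,88,1],
])

```text
t: 3.58
eef_pos: [602.3, -213.4, 404.9]
tcp_rot: [-3.142, -0.0, -0.042]
ft_force: [-0.2, -0.4, -0.2]
opening: 1.0
grip_force: 0.0
```

```bash
python3 - <<'E'
from h import *
s=grab('wrist','w2');print(s['t'],s['eef_pos'],np.degrees(s['tcp_rot']),s['qvel'].round(3))
p,W=cloud('w2')
m=(np.hypot(W[...,0]-536,W[...,1]+209)<45)
for lo,hi in((38,60),(6,16)):
    k=m&(W[...,2]>lo)&(W[...,2]<hi);q=W[k];print(len(q),np.median(q[:,2]),cv2.minAreaRect(q[:,:2].astype(np.float32)),np.argwhere(k).min(0),np.argwhere(k).max(0))
cv2.imwrite('pics/w2c.png',cv2.resize(cv2.imread('pics/w2.png')[60:260,200:440],(720,600),interpolation=2))
E
```

```text
3.575 [ 602.26212421 -213.39082768  404.85310346] [-1.79998038e+02 -1.14850694e-02 -2.40163968e+00] [-0.001  0.001 -0.002 -0.    -0.001  0.007]
572 44.338199648356095 ((534.5389404296875, -205.94442749023438), (23.552988052368164, 30.506244659423828), 87.71696472167969) [228 302] [254 323]
316 10.237539277604895 ((536.3671875, -205.78546142578125), (42.96415710449219, 33.61531066894531), 0.7833105325698853) [213 299] [247 327]
```

View pics/w2c.png

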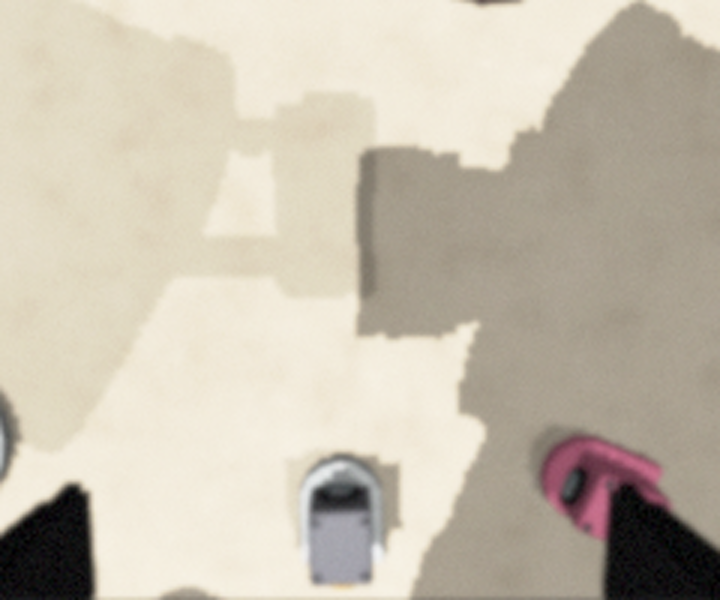

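The crop shows the target at about (340,520), rounded nose up (world +x) and aligned with the tool to within a degree. The pink look-alike is clear on the right, at (600,490). The block's middle is (534.5,−206) and its top is at about 45. Next: approach and grasp.

Request:
carry_out([
  [-0.068,-0.0045,0.05,0,1],
  [-0.068,-0.0045,0.1,0,1],
  [-0.068,-0.0045,0.15,0,1],
  [-0.068,-0.0045,0.18,0,1],
  [-0.068,-0.0045,0.198,0,1],
  [-0.068,-0.0045,0.198,0,1],
  [-0.068,-0.0045,0.198,0,1],
  [-0.068,-0.0045,0.198,0,0],
  [-0.068,-0.0045,0.198,0,0],
  [-0.068,-0.0045,0.198,0,0],
  [-0.068,-0.0045,0.198,0,0],
  [-0.068,-0.0045,0.198,0,0],
  [-0.068,-0.0045,0.198,0,0],
  [-0.068,-0.0045,0.198,0,0],
])

```text
t: 5.38
eef_pos: [534.6, -206.1, 206.7]
tcp_rot: [-3.141, 0.0, -0.043]
ft_force: [0.5, 0.2, -0.2]
opening: 0.318
grip_force: 0.0
```

Request:
carry_out([
  [0,0,0,0,0],
  [0,0,0,0,0],
  [0,0,0,0,0],
  [0,0,0,0,0],
])

```text
t: 5.88
eef_pos: [534.6, -206.1, 206.7]
tcp_rot: [-3.141, 0.0, -0.043]
ft_force: [-1.1, -0.5, -0.7]
opening: 0.252
grip_force: 30.0
```

Gripped at 24 mm. I'll lift it and carry it above the trough.

Request:
carry_out([
  [0,0,-0.05,0,0],
  [0,0,-0.1,0,0],
  [0,0,-0.15,0,0],
  [0,-0.03,-0.18,-10,0],
  [0,-0.08,-0.18,-20,0],
  [0.003,-0.13,-0.18,-30,0],
  [0.006,-0.18,-0.18,-40,0],
  [0.01,-0.23,-0.18,-50,0],
  [0.013,-0.28,-0.18,-60,0],
  [0.016,-0.33,-0.18,-70,0],
  [0.02,-0.38,-0.18,-80,0],
  [0.021,-0.42,-0.18,-87.2,0],
  [0.021,-0.4214,-0.18,-87.2,0],
  [0.021,-0.4214,-0.15,-87.2,0],
  [0.021,-0.4214,-0.12,-87.2,0],
  [0.021,-0.4214,-0.12,-87.2,0],
  [0.021,-0.4214,-0.12,-87.2,0],
])

```text
t: 8.0
eef_pos: [574.1, 213.6, 327.7]
tcp_rot: [3.141, -0.0, 1.477]
ft_force: [0.5, 0.7, -1.1]
opening: 0.254
grip_force: 30.0
```

```bash
python3 - <<'E'
from h import *
s=grab('wrist','w3');grab('scene','s3');grab('top','t3');print(s['t'],s['eef_pos'],np.degrees(s['tcp_rot']),s['opening'],s['ft_force'],s['joints'])
o=np.hstack([cv2.resize(cv2.imread('pics/w3.png')[0:330,160:480],(400,412),interpolation=2),cv2.resize(cv2.imread('pics/s3.png')[90:193,230:330],(400,412),interpolation=2)])
cv2.imwrite('pics/c3.png',o)
E
```

```text
8.0 [574.1217179  213.55446768 327.74869315] [ 1.79948444e+02 -2.04251353e-02  8.46538058e+01] 0.2544490239823384 [ 0.50687998  0.71064442 -1.08912881] [2.48313406e-01 5.56660456e-01 1.67196927e+00 4.35452176e-05
 9.11995684e-01 3.41595617e-01]
```

View pics/c3.png

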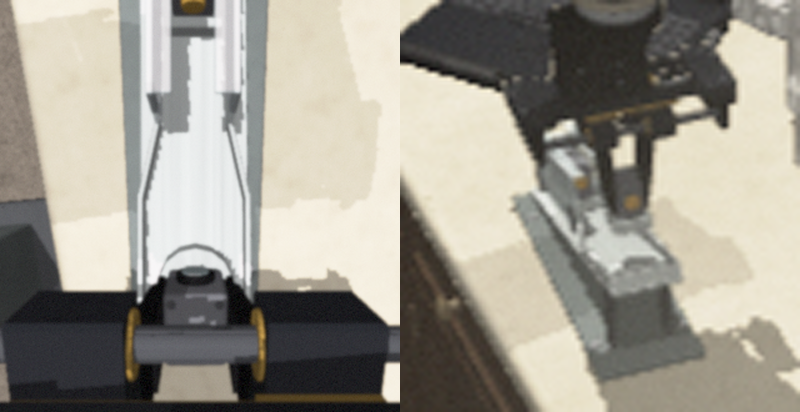

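The sensor is held upright, centred over the trough (both at col ≈195) with its nose downhill. Lowering it.

Request:
carry_out([
  [0,0,0.015,0,0],
  [0,0,0.03,0,0],
  [0,0,0.036,0,0],
  [0,0,0.038,0,0],
  [0,0,0.038,0,0],
])

```text
t: 8.78
eef_pos: [573.9, 214.0, 288.7]
tcp_rot: [3.142, -0.0, 1.479]
ft_force: [0.1, 0.6, -0.7]
opening: 0.249
grip_force: 30.0
```

Request:
carry_out([
  [0,0,0.001,0,0],
  [0,0,0.002,0,0],
  [0,0,0.002,0,0],
])

```text
t: 9.15
eef_pos: [573.8, 214.0, 286.8]
tcp_rot: [3.141, -0.0, 1.479]
ft_force: [0.1, -0.2, -1.1]
opening: 0.249
grip_force: 30.0
```

Request:
carry_out([
  [0,0,0.001,0,0],
  [0,0,0.0015,0,0],
  [0,0,0.0015,0,0],
])

```text
t: 9.52
eef_pos: [574.1, 214.3, 286.4]
tcp_rot: [3.139, -0.001, 1.479]
ft_force: [0.2, 2.7, 7.3]
opening: 0.249
grip_force: 30.0
```

Contact is light (7 N), so I'll open fully and then back away upward.

Request:
carry_out([
  [0,0,-0.001,0,1],
  [0,0,-0.001,0,1],
  [0,0,-0.001,0,1],
  [0,0,-0.001,0,1],
  [0,0,-0.001,0,1],
  [0,0,-0.001,0,1],
  [0,0,-0.001,0,1],
  [0,0,-0.001,0,1],
  [0,0,-0.001,0,1],
  [0,0,-0.001,0,1],
  [0,0,-0.05,0,1],
  [0,0,-0.1,0,1],
  [-0.03,0,-0.12,0,1],
  [-0.06,0,-0.12,0,1],
  [-0.06,0,-0.12,0,1],
])

```text
t: 11.4
eef_pos: [568.1, 152.9, 405.7]
tcp_rot: [3.141, -0.0, 1.477]
ft_force: [-0.5, -0.2, -1.0]
opening: 1.003
grip_force: 0.0
```

```bash
python3 - <<'E'
from h import *
s=grab('wrist','w4');grab('scene','s4');print(s['t'],s['eef_pos'])
o=np.hstack([cv2.resize(cv2.imread('pics/w4.png')[0:330,160:480],(400,412),interpolation=2),cv2.resize(cv2.imread('pics/s4.png')[90:193,230:330],(400,412),interpolation=2)])
cv2.imwrite('pics/c4.png',o)
E
```

```text
11.4 [568.14353522 152.88499364 405.65012367]
```

View pics/c4.png

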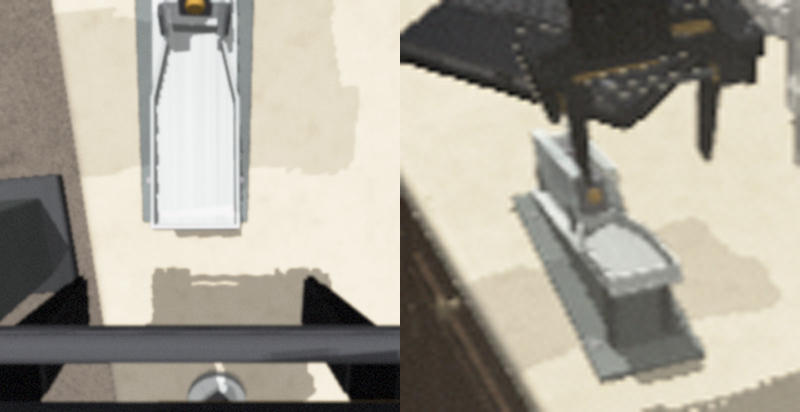

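The sensor is at the tube mouth, with its plug at (195,5) in the left crop. I'll look from above the tube to see whether it rests against the others.

Request:
carry_out([
  [0.06,0,0,0,1],
  [0.12,0,0,0,1],
  [0.15,0,0,0,1],
  [0.15,0,0,0,1],
  [0.15,0,0,0,1],
])

```text
t: 12.12
eef_pos: [581.9, 303.7, 404.8]
tcp_rot: [-3.141, 0.0, 1.479]
ft_force: [0.7, -0.7, -0.4]
opening: 1.001
grip_force: 0.0
```

```bash
python3 - <<'E'
from h import *
s=grab('wrist','w5');print(s['t'],s['eef_pos'])
cv2.imwrite('pics/c5.png',cv2.resize(cv2.imread('pics/w5.png')[0:225,220:420],(533,600),interpolation=2))
p,W=cloud('w5')
for v in range(0,225,6): print(v,W[v,318].round(0),p[v,318])
E
```

```text
12.125 [581.9208955  303.70611582 404.78454654]
0 [601. 491.  -1.] [244 238 222]
6 [601. 485.  -1.] [243 236 220]
12 [600. 480.  -3.] [244 238 224]
18 [600. 474.  -2.] [244 238 222]
24 [599. 468.  -2.] [233 225 205]
30 [597. 446.  63.] [226 226 221]
36 [597. 442.  62.] [157 159 160]
42 [596. 439.  51.] [82 84 83]
48 [596. 432.  61.] [92 92 97]
54 [595. 426.  64.] [148 149 156]
60 [595. 421.  66.] [149 149 155]
66 [594. 416.  66.] [151 150 158]
72 [594. 410.  67.] [146 146 155]
78 [593. 405.  69.] [143 142 150]
84 [593. 401.  59.] [117  93  54]
90 [592. 395.  58.] [132 104  47]
96 [592. 389.  73.] [109 107 112]
102 [591. 384.  76.] [152 150 158]
108 [591. 379.  76.] [153 154 158]
114 [590. 373.  78.] [156 155 163]
120 [590. 368.  80.] [153 152 159]
126 [589. 363.  80.] [145 142 151]
132 [589. 357.  73.] [214 167  80]
138 [588. 350.  49.] [120 110 104]
144 [588. 347.  85.] [104 104 109]
150 [587. 341.  86.] [156 155 162]
156 [587. 336.  87.] [156 157 166]
162 [586. 331.  89.] [159 157 165]
168 [586. 326.  91.] [158 159 165]
174 [585. 320.  92.] [149 148 155]
180 [585. 313.  83.] [229 185  88]
186 [584. 300.  50.] [226 224 225]
192 [583. 294.  52.] [248 246 247]
198 [583. 289.  54.] [248 246 247]
204 [582. 282.  54.] [248 247 248]
210 [581. 276.  56.] [248 247 247]
216 [581. 271.  59.] [247 246 247]
222 [580. 264.  60.] [204 206 207]
```

View pics/c5.png

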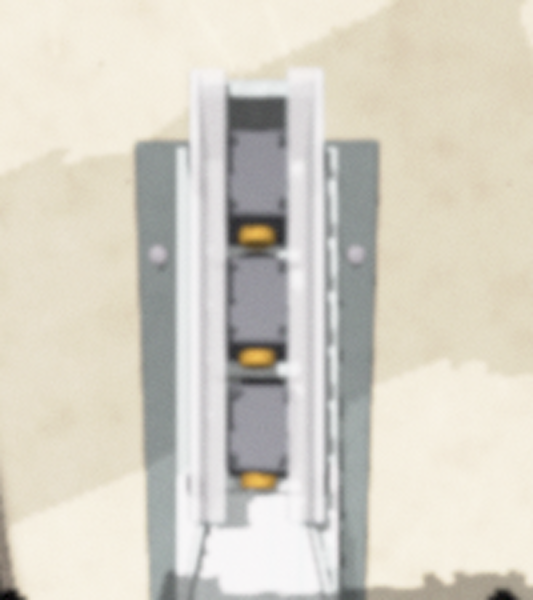

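The picture shows three sensors in line in the tube, plugs at rows 235, 357 and 480. That's an even spacing of about 42.5 mm level, which matches 44 mm along the slope, so the new one is seated.

```bash
python3 -c "
from cell import env
print(env.job_done())"
```

```text
the job is handed in; nothing more can be done
None
```

The sensor slid into the tube nose-first and rests against the other two, the disc-foot sensor and the look-alikes were left alone, and I handed the job in at about 12 s; it returned no verdict.

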